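# Hold open the lid of a socket case

## Robot

A 6-joint arm with a two-finger parallel gripper is mounted at the origin on the work surface. World frame = base frame: x ahead of the robot, y to its left, z up, the work surface at z = 0. Lengths are in mm, angles in rad, forces in N, time in s.
With the tool pointing down it reaches from about 350 to 875 mm from the base axis. Payload 4.2 kg.
Tool frame: the origin (TCP) lies at the very end of the fingers, on their centre line; the grasp point (between the pads) lies 19 mm behind it; z points along the fingers, y is the line along which they close (so a half turn about z gives the same grasp; the last joint's range is limited). The gripper opens to 85 mm and grips with 20 to 120 N. Pads are 22 mm wide; open, the fingers measure 114 mm over their backs; the gripper's body (76 mm by 85 mm) begins 54 mm behind the grasp point. The pads swing forward as they close: fully open they stand 13 mm farther back than shut.
Start: joints at [0.259, 0.385, 0.008, 0, -1.194, -0.259], TCP at [624.979, 0.025, 203.812] pointing down, gripper open.
Joint ranges: [-3.14, 3.14], [-1.21, 2.06], [-1.07, 1.41], [-3.16, 2.05], [-2.99, -0.16], [-3.1, 3.1]. Speed limits (rad/s): [2.79, 2.79, 3.14, 3.14, 3.14, 3.14].

## Interface

Orientations are given as a unit quaternion [x, y, z, w].
In Python, from bench import read_state, get_image, get_calibration, job_done gives the robot as it stands.
- The arm moves only by the shell command python3 -m creep 'ROWS'. ROWS is a JSON object of lists of equal length, an entry for each row: "translation": the shift along the world's x, y, z in cm, a list of three; "delta_rot": the turn, a rotation vector about the world's x, y, z in degrees, a list of three; "hand": the finger opening in cm, from 0 to 8.54. A call has 1 to 8 rows; each row is the pose to reach, as a shift and turn from the pose commanded when the call began; what a row does not reach only later rows make up. A row lasts 1/8 s, in which the tool goes at most 62.5 mm and 10.7 degrees, less where a joint would pass 70% of its speed; a pose out of reach is approached as far as the arm can. A call with a gripper value outside its range is refused whole. The fingers move at their own pace and stop on an object; the grip force is fixed at half the most. Time passes only in rows, so rows that repeat a pose let the fingers close. It gives the time, the measured TCP pose, the force, the opening and the grip force at its end, in the units of the state.
- read_state(): the state, without advancing time (a new reading comes with each control period).
- get_image(name): name is "scene" or "side" or "wrist"; returns (picture, depth): 420x560x3 uint8, red, green, blue; 420x560 float32, mm along the optical axis (not along the pixel's ray), 0 where there is no reading.
- get_calibration(name): a dict with "intrinsics" (3x3 intrinsics, pixels), "xyz" and "attitude" of the camera in the world. Camera axes: x right, y down, z forward; pixel columns grow to the right and rows downward; lengths in mm; the calibration is good to about 2 mm. A picture is of the moment at which its call begins: read the wrist's pose just before it. get_calibration takes no time and is no camera call; for the wrist camera it gives the pose at the moment of the call.
- job_done(): hands the job in; it is judged then, once.
The state is a dict: "clock": time; "joints": joint angles; "joint_vel": joint speeds; "joint_efforts": joint torques, N m; "position": TCP position; "ee_rot": TCP orientation; "contact_force": force on the tool from outside, world axes, zero at the start; "wrist_torque": the same for the moment, N m; "gripper_width": finger opening in mm; "grasp_force": force on a finger pad.
Only numpy, scipy, OpenCV 4.12 (cv2) and the standard library are available. Lean on these libraries where they do the work, as an engineer would, in place of code of your own. Each camera call takes 0.05 s, during which the arm holds its last target. There are 200 camera calls.

## Task

Unlock the socket case by sliding its orange transport lock fully to the open end stop (away from the lid), then lift the red lid by its black bar handle to 50 degrees above its shut position and hold it still there, so that the mechanic can pick sockets from the tray. The lid falls shut by itself, so finish while still gripping the bar at that angle. Leave the impact driver, the bottle and the tape where they stand.

Things in the scene. Friction and masses are not known exactly. Their poses are not given: they have to be found in the camera images.
- case: Dark steel socket case fixed to the bench, 200 (x) by 280 (y) by 70 mm high; yaw varies. Origin: centre of its underside. x points from front (handle) to rear (hinge), y to the lock's side, z up; offsets in other entries are in this frame. A fixed grey bracket, 60 (x) by 110 (y) mm, top at z = 78, centred at x = -60, y = 196 mm, carries the lock.
- lid (a joint): Hinge angle of the red lid, rad: 0 shut, grows as the front edge rises, stop at 1.3 (before upright: it always falls shut when let go; no spring or detent). 50 degrees = 0.873. Lid 200 by 280 by 10 mm, 0.32 to 0.52 kg, top at z = 80.5 mm when shut. It cannot rise while the lock's tongue lies over it.
- lid_hinge (a point): A point on the lid's hinge axis, midway along it: case x = 100, y = 0, z = 70.5 mm. The axis runs along the case's y at the rear rim.
- handle (a point): Middle of the round black bar fixed to the lid, 14 mm thick, 120 mm long along case y; lid shut: case x = -145, y = 0, z = 75.5 mm (245 mm in front of the hinge axis, 5 mm above it), 45 mm in front of lid edge and case wall. Turns with the lid. Two 8 mm arms join it to the lid, 58 mm either side of the middle, open between. The bar can roll between gripping fingers.
- lock (a joint): Travel of the orange transport lock, m: 0 locked stop, 0.050 open end stop; grows as it slides along the case's +y, away from the lid. It starts at 0 to 0.012, stays where it is left, and slides against about 2 N of friction. Its steel tongue clears the lid beyond 0.030.
- lock_top (a point): Centre of the top of the lock's orange grip, 30 (case x) by 22 (case y) by 52 mm high, standing on the bracket: case x = -60, y = 165 + travel, z = 130.5 mm. A flat steel tongue, 24 mm wide, its top at z = 86 mm, reaches 55 mm from the grip's middle towards the lid (-y).
- driver: Red and black cordless impact driver standing on its battery, 206 mm high, foot 115 by 75 mm; origin at the centre of its foot. To be left alone.
- bottle: Blue plastic bottle with white cap, 64 mm in diameter, 120 mm high; origin at the centre of its foot. To be left alone.
- tape: Yellow roll of tape lying flat, 84 mm in diameter, 24 mm high; origin at the centre of its underside. To be left alone.

How it is judged:
By the outcome, as a careful person would: the job done as asked, in the order asked, and still so for the second after the job is handed in, while the arm keeps its last pose, push and grip.
It also fails if it takes over 53 s, if anything falls off the work surface, if the arm or the gripper's body presses on something with over 40 N, if the wrist force passes 120 N, or if a joint passes its speed limit or range.

## Working session

There is one attempt and no reset: what is moved stays moved. The work goes in short steps, Python scripts to look and compute and a shell command to move; the robot and the scene stay as the last step left them, time stands still between calls to the robot, and variables do not carry over. Pictures are saved under pics/ and viewed, at most 10 in all, crops included, and the job is handed in when it is done.

```bash
mkdir -p pics; ls; cat > h.py <<'E'
import numpy as np, cv2
from bench import *
from scipy.spatial.transform import Rotation as R
def cal(n):
    c=get_calibration(n); K=np.array(c["intrinsics"]); a=np.array(c["attitude"])
    M=R.from_quat(a).as_matrix() if a.size==4 else a.reshape(3,3)
    return K,np.array(c["xyz"]),M
def pts(d,c):
    K,t,M=c; v,u=np.mgrid[:d.shape[0],:d.shape[1]]
    p=np.stack([(u-K[0,2])/K[0,0]*d,(v-K[1,2])/K[1,1]*d,d],-1)
    return p@M.T+t
def save(n,im): cv2.imwrite("pics/"+n+".png",cv2.cvtColor(im,cv2.COLOR_RGB2BGR))
E
python3 - <<'E'
from h import *
for n in ("scene","side"):
    im,d=get_image(n); save(n+"0",im); np.savez(n+"0.npz",im=im,d=d)
    print(n,get_calibration(n))
print(read_state())
a=cv2.imread("pics/scene0.png");b=cv2.imread("pics/side0.png")
E
```

```text
pics
scene {'intrinsics': array([[407.76032903,   0.        , 280.5130974 ],
       [  0.        , 407.76032903, 211.09532493],
       [  0.        ,   0.        ,   1.        ]]), 'xyz': array([1051.61024376, -394.96117996,  766.44881885]), 'attitude': array([ 0.84629549,  0.38751072, -0.14548287, -0.33534179])}
side {'intrinsics': array([[486.41284083,   0.        , 280.53721537],
       [  0.        , 486.41284083, 217.55562357],
       [  0.        ,   0.        ,   1.        ]]), 'xyz': array([193.89812517, 918.5681601 , 723.83385972]), 'attitude': array([-0.17358335,  0.8559133 , -0.47572867,  0.10470663])}
{'clock': 0.1, 'joints': array([ 2.58605895e-01,  3.85487572e-01,  6.76145724e-03, -4.17057937e-04,
       -1.19401647e+00, -2.58585107e-01]), 'joint_vel': array([ 0.00053136, -0.00191989,  0.00131804,  0.00066454, -0.00070099,
        0.00031932]), 'joint_efforts': array([-2.41840362e-04, -3.93318665e+01,  1.88929778e+01,  4.19793829e+00,
       -2.58899068e-03, -3.31562532e-06]), 'position': array([6.24421394e+02, 1.17065073e-02, 2.02828517e+02]), 'ee_rot': array([-7.07059396e-01,  7.07153467e-01,  6.56808444e-04, -7.43738443e-04]), 'contact_force': array([-0.63689374, -0.23670696, -0.63499741]), 'wrist_torque': array([-0.01557135, -0.01108506, -0.01989788]), 'grasp_force': 0.0, 'gripper_width': 85.73942605382102}
```

View pics/scene0.png

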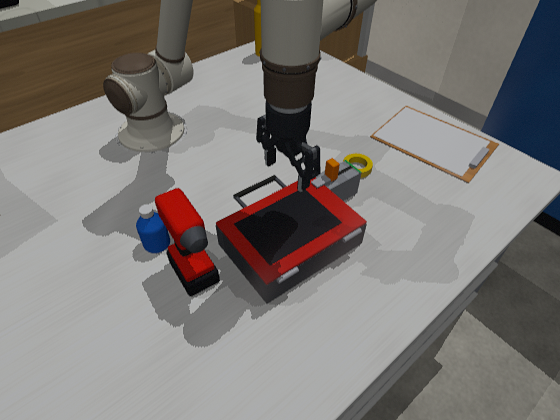

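View pics/side0.png

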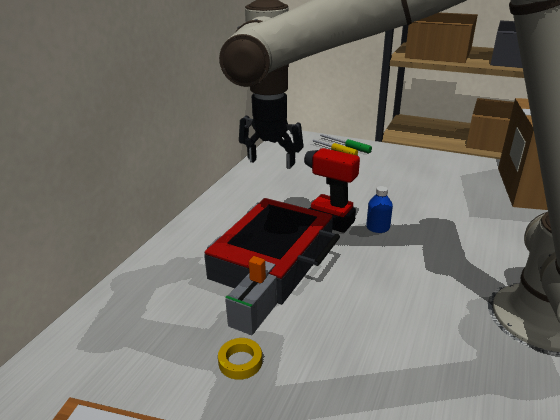

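The scene view shows the case in mid-picture (217–365, 180–298), the handle at about (262,190) on the robot's side, the orange lock at (332,168), the tape at (358,163), and the driver and bottle at (190,240) and (153,228). The side view shows the lock at (257,268) and the lid beside it.

```bash
python3 - <<'E'
from h import *
def m(im,lo,hi): return cv2.inRange(cv2.cvtColor(im,cv2.COLOR_RGB2HSV),lo,hi)>0
for n in ("scene","side"):
    z=np.load(n+"0.npz"); im,d=z["im"],z["d"]; P=pts(d,cal(n)); ok=d>0
    hsv=cv2.cvtColor(im,cv2.COLOR_RGB2HSV)
    S=hsv[...,1]>150; H=hsv[...,0]
    red=S&((H<5)|(H>174))&(hsv[...,2]>60)&ok
    org=S&(H>7)&(H<17)&(hsv[...,2]>100)&ok
    yel=S&(H>20)&(H<30)&ok; blu=S&(H>100)&(H<125)&ok
    k,l=cv2.connectedComponents((red&(P[...,2]>60)&(P[...,2]<95)).astype(np.uint8))
    b=1+np.argmax([np.sum(l==i) for i in range(1,k)])
    q=P[l==b]; print(n,"lid z",np.percentile(q[:,2],[5,50,95]))
    q=q[abs(q[:,2]-np.median(q[:,2]))<5]
    r=cv2.minAreaRect(q[:,:2].astype(np.float32)); print(r, cv2.boxPoints(r).round(1).tolist())
    q=P[org&(abs(P[...,0]-600)<300)&(P[...,2]>70)&(P[...,2]<150)]
    print("orange",len(q),q.min(0),q.max(0)); t=q[q[:,2]>q[:,2].max()-5]; print("top",t.mean(0),len(t))
    for nm,mk in (("tape",yel&(P[...,2]<40)),("bottle",blu&(P[...,2]>5)&(P[...,2]<125))):
        mk=mk&(P[...,0]>200)&(P[...,0]<1000)&(abs(P[...,1])<600)
        q=P[mk]; print(nm,len(q),q.min(0),q.max(0))
    q=P[red&(P[...,2]>100)&(P[...,2]<220)&(P[...,0]>200)]; print("driver",np.percentile(q,[2,98],axis=0))
E
```

```text
scene lid z [75.53679775 77.75744816 79.85094047]
((615.87744140625, 30.103530883789062), (281.8924255371094, 200.8800506591797), 85.38372039794922) [[504.3999938964844, -102.30000305175781], [704.5999755859375, -118.5], [727.2999877929688, 162.5], [527.0999755859375, 178.6999969482422]]
orange 62 [555.04545524 191.78156512  84.18967193] [584.98656813 215.29332108 128.02093245]
top [571.05387618 201.09444963 125.97510126] 33
tape 315 [486.91465813 334.55258063  -3.06636563] [580.04983237 409.39157662  24.03958288]
bottle 929 [ 391.00541638 -243.53291727    5.18711174] [595.98058112  24.79002244 102.57068468]
driver [[ 480.65606617 -222.26866428  161.61005597]
 [ 586.06886075 -162.52018463  204.98789042]]
side lid z [77.08657545 79.94102634 82.14114026]
((610.3278198242188, 33.26902770996094), (281.69696044921875, 201.53782653808594), 85.86061096191406) [[499.70001220703125, -99.9000015258789], [700.7000122070312, -114.5], [721.0, 166.5], [520.0, 181.0]]
orange 289 [549.4008232  196.00298364  80.45770817] [578.53692792 221.15928942 132.42331684]
top [563.75706775 209.05448679 129.66093856] 86
tape 1245 [489.12423374 318.5908139   -0.7024716 ] [572.05398387 402.50997232  27.62224542]
bottle 777 [ 371.66062472 -219.94620432    5.00485884] [604.3138128   31.5209041  104.12410552]
driver [[ 467.815428   -202.11627655  154.02402354]
 [ 577.01360876 -150.37669093  206.9282766 ]]
```

```bash
python3 -m creep '{"translation":[[-1.4,5,0],[-2.9,10,0],[-4.3,15,0],[-5.8,20,0],[-5.8,20.5,0],[-5.8,20.5,0]],"delta_rot":[[0,0,-1.1],[0,0,-2.2],[0,0,-3.3],[0,0,-4.4],[0,0,-4.4],[0,0,-4.4]],"hand":[8.5,8.5,8.5,8.5,8.5,8.5]}'
python3 - <<'E'
from h import *
im,d=get_image("wrist"); c=cal("wrist"); save("w1",im); np.savez("w1.npz",im=im,d=d)
P=pts(d,c); hsv=cv2.cvtColor(im,cv2.COLOR_RGB2HSV); H,S,V=cv2.split(hsv)
org=(S>150)&(H>7)&(H<17)&(V>80)&(d>0); q=P[org]
t=q[abs(q[:,2]-np.percentile(q[:,2],95))<5]; r=cv2.minAreaRect(t[:,:2].astype(np.float32)); print(len(q),t.mean(0),r)
red=(S>150)&((H<5)|(H>174))&(d>0); q=P[red]; print(len(q),np.median(q,0) if len(q) else 0)
print(read_state()["position"],c[1])
E
```

```text
clock: 0.85
position: [566.7, 205.2, 203.4]
ee_rot: [-0.68, 0.733, 0.0, -0.001]
contact_force: [-0.6, -0.2, 0.2]
gripper_width: 84.5
grasp_force: 0.0
839 [567.02324576 204.26537093 129.79070925] ((566.9271850585938, 204.72544860839844), (20.114126205444336, 27.8372859954834), 84.73400115966797)
20960 [624.1534703  125.80589013  80.29308729]
[566.93896882 204.45009001 203.4588532 ] [561.22380164 121.39238259 373.26688502]
```

View pics/w1.png

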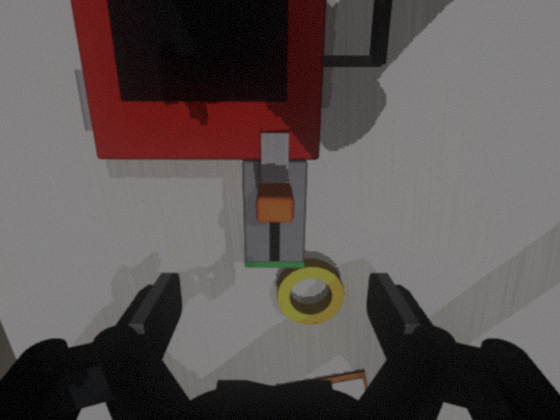

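The wrist view shows the lock at (275,203), aligned with the tool, its tongue over the lid edge, the lid's edge at row 157 and the tape at (311,295). The depth gives (567, 204.7, 130), which is where the tool stands. Next I go down and grip.

```bash
python3 -m creep '{"translation":[[0,0,-4],[0,0,-8],[0,0,-10.5],[0,0,-10.8],[0,0,-10.8],[0,0,-10.8],[0,0,-10.8],[0,0,-10.8]],"delta_rot":[[0,0,0],[0,0,0],[0,0,0],[0,0,0],[0,0,0],[0,0,0],[0,0,0],[0,0,0]],"hand":[8.5,8.5,8.5,8.5,2,2,2,2]}'
python3 -m creep '{"translation":[[0,0,0],[0,0,0],[0,0,0],[0,0,0]],"delta_rot":[[0,0,0],[0,0,0],[0,0,0],[0,0,0]],"hand":[2,2,2,2]}'
```

```text
clock: 1.9
position: [566.6, 205.2, 97.3]
ee_rot: [-0.68, 0.734, 0.0, 0.0]
contact_force: [-4.2, -0.0, 4.7]
gripper_width: 28.0
grasp_force: 59.1
clock: 2.4
position: [566.6, 205.2, 97.3]
ee_rot: [-0.68, 0.734, 0.0, 0.0]
contact_force: [-3.3, -1.2, 4.6]
gripper_width: 27.6
grasp_force: 59.1
```

```bash
python3 -m creep '{"translation":[[0.05,0.7,0],[0.1,1.4,0],[0.15,2.1,0],[0.2,2.8,0],[0.27,3.5,0],[0.32,4.2,0],[0.34,4.4,0],[0.34,4.4,0]],"delta_rot":[[0,0,0],[0,0,0],[0,0,0],[0,0,0],[0,0,0],[0,0,0],[0,0,0],[0,0,0]],"hand":[2,2,2,2,2,2,2,2]}'
python3 -m creep '{"translation":[[0.01,0.2,0],[0.03,0.4,0],[0.05,0.6,0],[0.05,0.6,0]],"delta_rot":[[0,0,0],[0,0,0],[0,0,0],[0,0,0]],"hand":[2,2,2,2]}'
```

```text
clock: 3.4
position: [570.0, 249.0, 97.3]
ee_rot: [-0.68, 0.734, -0.0, -0.0]
contact_force: [-3.5, -0.6, 5.3]
gripper_width: 27.7
grasp_force: 59.1
clock: 3.9
position: [569.9, 250.1, 97.3]
ee_rot: [-0.679, 0.734, -0.002, -0.004]
contact_force: [-1.5, -12.1, 7.8]
gripper_width: 27.8
grasp_force: 59.4
```

The stop is felt: 45 mm of travel from about 4.5 mm, then 12 N. I release, rise and check.

```bash
python3 -m creep '{"translation":[[0,-0.35,0],[0,-0.35,0],[0,-0.35,0],[0,-0.35,0],[0,-0.35,3.5],[0,-0.35,7],[0,-0.35,10.5],[0,-0.35,10.5]],"delta_rot":[[0,0,0],[0,0,0],[0,0,0],[0,0,0],[0,0,0],[0,0,0],[0,0,0],[0,0,0]],"hand":[2,8.5,8.5,8.5,8.5,8.5,8.5,8.5]}'
python3 -m creep '{"translation":[[-1.5,-5,0],[-3,-10,0],[-4.5,-15,0],[-4.5,-15,0]],"delta_rot":[[0,0,0],[0,0,0],[0,0,0],[0,0,0]],"hand":[8.5,8.5,8.5,8.5]}'
python3 - <<'E'
from h import *
im,d=get_image("wrist"); c=cal("wrist"); save("w2",im); np.savez("w2.npz",im=im,d=d)
P=pts(d,c); H,S,V=cv2.split(cv2.cvtColor(im,cv2.COLOR_RGB2HSV))
for n in ("scene","side"):
    i2,d2=get_image(n); P2=pts(d2,cal(n)); h,s,v=cv2.split(cv2.cvtColor(i2,cv2.COLOR_RGB2HSV))
    q=P2[(s>150)&(h>7)&(h<17)&(v>100)&(abs(P2[...,0]-567)<60)&(abs(P2[...,1]-230)<80)&(d2>0)]
    t=q[q[:,2]>q[:,2].max()-5]; print(n,"lock top",t.mean(0))
# dark bar in wrist view: at bar height, in front of lid
m=(P[...,2]>55)&(P[...,2]<92)&(P[...,0]>430)&(P[...,0]<505)&(abs(P[...,1]-43)<90)&(V<70)&(d>0)
vv,uu=np.nonzero(m); print("px",m.sum(),uu.min(),uu.max(),vv.min(),vv.max())
q=P[m]; r=cv2.minAreaRect(q[:,:2].astype(np.float32)); print(np.percentile(q,[2,50,98],axis=0),r)
k=abs(q[:,1]-43)<45; p=np.polyfit(q[k,1],q[k,0],1); print("bar x at y=43",np.polyval(p,43),"slope",p[0])
E
```

```text
clock: 4.9
position: [572.7, 252.9, 204.5]
ee_rot: [-0.68, 0.733, -0.001, 0.004]
contact_force: [-0.3, -0.2, 0.1]
gripper_width: 85.3
grasp_force: 0.0
clock: 5.4
position: [524.2, 98.9, 200.2]
ee_rot: [-0.678, 0.735, 0.0, -0.001]
contact_force: [0.1, 0.6, -0.1]
gripper_width: 85.5
grasp_force: 0.0
scene lock top [573.2338827  245.72567053 126.67591272]
side lock top [566.78504872 252.26258361 129.63898494]
px 2903 288 344 46 193
[[462.1415948  -18.43350427  76.75965456]
 [472.73702195  29.82384897  80.44017633]
 [501.37200789 102.13929003  83.0745611 ]] ((481.85955810546875, 42.20032501220703), (45.579322814941406, 125.48927307128906), 0.30421531200408936)
bar x at y=43 471.15150649477897 slope 0.07644982308815056
```

View pics/w2.png

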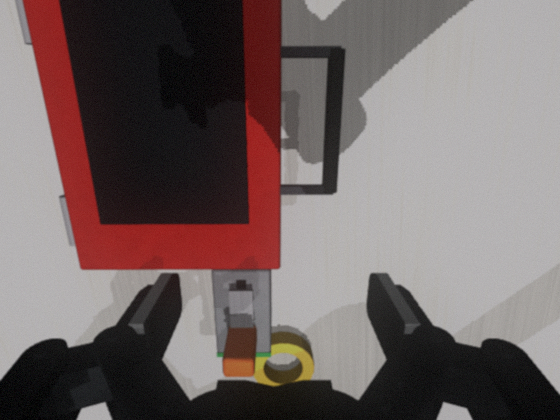

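The wrist view shows the lock (240,352) drawn back with its tongue off the lid edge (row 268). The bar runs from (344,50) to (330,190), its middle at (471, 43), and the case model predicts (468, 43). I go above the bar with a 40 mm opening.

```bash
python3 -m creep '{"translation":[[-2,-2,0],[-4,-4,0],[-5.4,-5.6,0],[-5.4,-5.6,0],[-5.4,-5.6,0]],"delta_rot":[[0,0,0],[0,0,0],[0,0,0],[0,0,0],[0,0,0]],"hand":[4,4,4,4,4]}'
python3 - <<'E'
from h import *
im,d=get_image("side"); P=pts(d,cal("side")); V=cv2.cvtColor(im,cv2.COLOR_RGB2HSV)[...,2]
s=read_state(); print(s["position"],R.from_quat(s["ee_rot"]).as_matrix()[:,1:].round(3).tolist())
m=(P[...,2]>62)&(P[...,2]<92)&(P[...,0]>440)&(P[...,0]<490)&(abs(P[...,1]-43)<45)&(V<70)&(d>0)
q=P[m]; print(len(q),np.percentile(q,[5,50,95],axis=0).round(1)); p=np.polyfit(q[:,1],q[:,0],1); print(np.polyval(p,43),p[0])
E
```

```text
clock: 6.18
position: [472.6, 46.1, 200.9]
ee_rot: [-0.68, 0.734, -0.0, 0.0]
contact_force: [0.4, -0.5, 0.5]
gripper_width: 40.3
grasp_force: 0.0
[472.66738771  46.14006654 200.83316894] [[-0.997, 0.001], [0.076, 0.0], [-0.001, -1.0]]
148 [[458.5   4.4  74.6]
 [463.8  45.8  80.6]
 [471.4  82.6  83.4]]
464.28846155310646 0.07337424307233707
```

```bash
python3 -m creep '{"translation":[[-0.15,-0.3,-5],[-0.15,-0.3,-9],[-0.15,-0.3,-11.5],[-0.15,-0.3,-13.2],[-0.15,-0.3,-14.5],[-0.15,-0.3,-14.5]],"delta_rot":[[0,0,0],[0,0,0],[0,0,0],[0,0,0],[0,0,0],[0,0,0]],"hand":[4,4,4,4,4,4]}'
python3 -m creep '{"translation":[[0,0,0],[0,0,0],[0,0,0],[0,0,0],[0,0,0],[0,0,0]],"delta_rot":[[0,0,0],[0,0,0],[0,0,0],[0,0,0],[0,0,0],[0,0,0]],"hand":[0.4,0.4,0.4,0.4,0.4,0.4]}'
```

```text
clock: 6.98
position: [470.2, 42.6, 55.0]
ee_rot: [-0.68, 0.734, 0.0, -0.001]
contact_force: [-0.4, 0.1, -0.2]
gripper_width: 40.1
grasp_force: 0.0
clock: 7.72
position: [470.4, 42.5, 55.9]
ee_rot: [-0.679, 0.734, -0.0, 0.0]
contact_force: [0.3, -0.4, 0.0]
gripper_width: 4.0
grasp_force: 0.0
```

```bash
python3 - <<'E'
from h import *
for n,(a,b,c,e) in (("side",(120,340,180,400)),("scene",(120,260,180,360))):
    im,d=get_image(n); np.savez(n+"3.npz",im=im,d=d)
    save(n+"3",cv2.resize(im[a:b,c:e],None,fx=2.5,fy=2.5,interpolation=cv2.INTER_CUBIC))
print(read_state()["gripper_width"])
E
```

```text
4.367232872100149
```

View pics/side3.png

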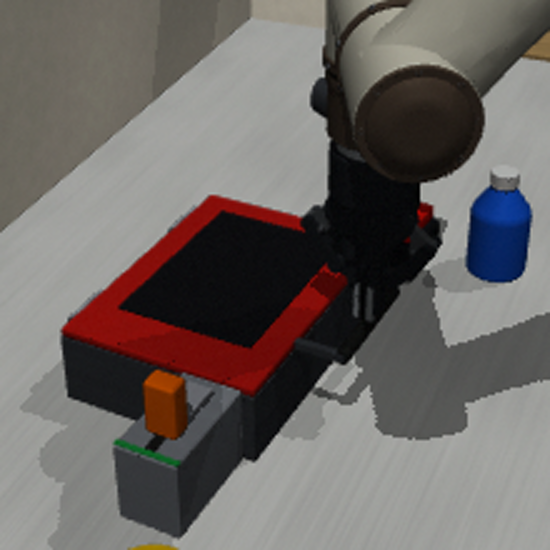

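View pics/scene3.png

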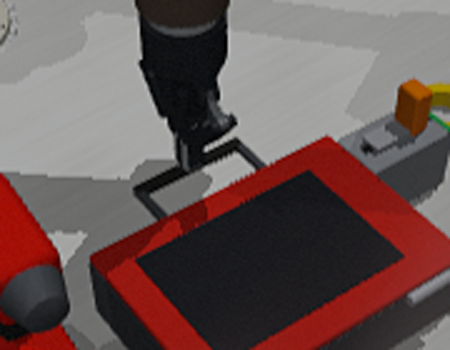

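The crops show the lid still shut and the lock at its far end. The fingers closed without the bar, and in the side crop the fingertips (360,315) lie beside the bar line that runs from (345,355) to (435,270). I measure both in the same images.

```bash
python3 - <<'E'
from h import *
for n in ("scene","side"):
    z=np.load(n+"3.npz"); d=z["d"]; P=pts(d,cal(n)); V=cv2.cvtColor(z["im"],cv2.COLOR_RGB2HSV)[...,2]
    ok=(V<90)&(d>0)
    for y0 in range(-30,120,10):
        m=ok&(P[...,2]>45)&(P[...,2]<110)&(P[...,0]>420)&(P[...,0]<505)&(abs(P[...,1]-y0)<5)
        q=P[m]
        if len(q): print(n,y0,len(q),"x",np.percentile(q[:,0],[5,50,95]).round(),"z",np.percentile(q[:,2],[5,50,95]).round())
im,d=get_image("wrist"); c=cal("wrist"); save("w4",im); P=pts(d,c); V=cv2.cvtColor(im,cv2.COLOR_RGB2HSV)[...,2]
for y0 in range(-20,110,10):
    q=P[(V<70)&(d>0)&(P[...,2]>60)&(P[...,2]<92)&(P[...,0]>430)&(P[...,0]<500)&(abs(P[...,1]-y0)<5)]
    if len(q): print("wrist",y0,len(q),np.percentile(q,[5,50,95],axis=0).round()[:,[0,2]].tolist())
E
```

```text
scene -20 53 x [465. 485. 502.] z [70. 76. 79.]
scene -10 28 x [462. 471. 484.] z [73. 77. 79.]
scene 0 21 x [465. 473. 476.] z [73. 77. 81.]
scene 10 21 x [467. 473. 477.] z [73. 77. 80.]
scene 20 21 x [468. 474. 477.] z [74. 78. 81.]
scene 30 73 x [467. 476. 487.] z [ 75.  93. 109.]
scene 40 29 x [477. 487. 489.] z [ 72.  97. 108.]
scene 50 11 x [476. 479. 490.] z [ 69.  74. 101.]
scene 60 12 x [473. 477. 479.] z [73. 76. 80.]
scene 70 21 x [470. 477. 481.] z [74. 78. 81.]
scene 80 18 x [471. 479. 482.] z [72. 78. 80.]
scene 90 29 x [474. 480. 501.] z [72. 77. 81.]
scene 100 25 x [475. 486. 502.] z [74. 76. 79.]
side -20 1 x [456. 456. 456.] z [74. 74. 74.]
side -10 10 x [456. 458. 464.] z [77. 79. 81.]
side 0 11 x [456. 458. 462.] z [75. 78. 83.]
side 10 8 x [457. 459. 461.] z [76. 79. 82.]
side 20 5 x [458. 458. 459.] z [74. 77. 79.]
side 30 4 x [459. 460. 460.] z [73. 76. 78.]
side 40 14 x [453. 456. 471.] z [ 77.  93. 108.]
side 50 121 x [454. 466. 483.] z [ 79.  97. 109.]
side 60 24 x [461. 465. 474.] z [ 75.  82. 109.]
side 70 19 x [462. 464. 473.] z [74. 80. 83.]
side 80 16 
[... 244 characters left out ...]
0 888 [[459.0, 78.0], [467.0, 80.0], [492.0, 82.0]]
wrist 0 595 [[460.0, 78.0], [466.0, 81.0], [471.0, 83.0]]
wrist 10 575 [[460.0, 78.0], [466.0, 81.0], [472.0, 83.0]]
wrist 20 531 [[461.0, 78.0], [467.0, 81.0], [473.0, 83.0]]
wrist 30 580 [[462.0, 78.0], [468.0, 81.0], [475.0, 91.0]]
wrist 40 168 [[458.0, 80.0], [471.0, 82.0], [473.0, 91.0]]
wrist 50 138 [[470.0, 80.0], [472.0, 81.0], [474.0, 83.0]]
wrist 60 130 [[471.0, 80.0], [473.0, 82.0], [474.0, 82.0]]
wrist 70 147 [[471.0, 80.0], [473.0, 81.0], [476.0, 83.0]]
wrist 80 152 [[472.0, 80.0], [474.0, 82.0], [476.0, 83.0]]
wrist 90 237 [[470.0, 78.0], [474.0, 81.0], [479.0, 83.0]]
wrist 100 236 [[470.0, 78.0], [476.0, 81.0], [481.0, 82.0]]
```

View pics/w4.png

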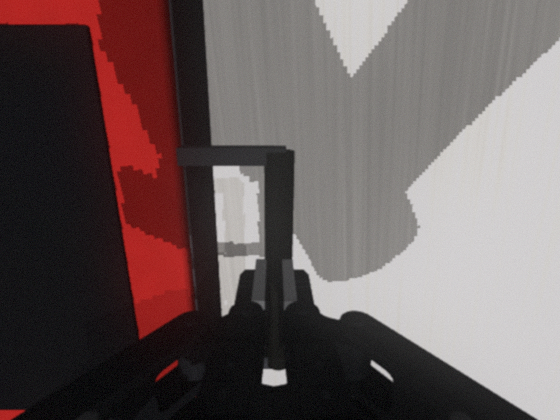

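In the wrist view the bar (280,150–365) runs between the two pads (262,285 and 289,285), yet the width reads 4 mm with no force. I check the depths there.

```bash
python3 - <<'E'
from h import *
s=read_state(); print(s["position"],s["gripper_width"],s["grasp_force"],s["contact_force"])
im,d=get_image("wrist"); c=cal("wrist"); P=pts(d,c)
for v in (170,200,230,250,262,270,280,290,300,310,330,350):
    print(v,[(u,*P[v,u].round().astype(int).tolist(),int(im[v,u].mean())) for u in (250,256,262,268,272,277,282,288,294,300)])
E
```

```text
[470.36723624  42.52139678  55.77709498] 4.184394912213142 0.0 [-0.58425467 -0.72834494  0.86663051]
170 [(250, 485, 6, -1, 131), (256, 481, 7, 0, 132), (262, 477, 7, 0, 129), (268, 470, -10, 82, 40), (272, 468, -10, 82, 34), (277, 466, -10, 83, 38), (282, 463, -10, 82, 38), (288, 461, -9, 80, 35), (294, 454, 9, -1, 98), (300, 450, 9, 0, 130)]
200 [(250, 487, 28, 0, 202), (256, 483, 28, 0, 195), (262, 478, 29, 0, 133), (268, 471, 4, 80, 48), (272, 469, 5, 79, 48), (277, 467, 4, 82, 42), (282, 464, 4, 81, 37), (288, 462, 5, 79, 38), (294, 456, 31, -1, 116), (300, 451, 31, -1, 128)]
230 [(250, 489, 51, 1, 201), (256, 485, 52, -1, 200), (262, 481, 52, 0, 134), (268, 472, 19, 80, 41), (272, 470, 19, 82, 39), (277, 468, 18, 83, 45), (282, 465, 19, 81, 35), (288, 462, 20, 80, 37), (294, 457, 54, -1, 128), (300, 452, 55, -1, 130)]
250 [(250, 491, 68, 0, 128), (256, 487, 68, 0, 130), (262, 482, 68, -1, 128), (268, 473, 30, 80, 38), (272, 471, 29, 82, 40), (277, 468, 29, 82, 36), (282, 466, 30, 81, 38), (288, 463, 30, 81, 40), (294, 458, 70, -1, 200), (300, 453, 71, -1, 201)]
262 [(250, 492, 
[... 1289 characters left out ...]
(262, 474, 30, 127, 27), (268, 473, 35, 120, 29), (272, 474, 63, 81, 31), (277, 471, 63, 82, 29), (282, 467, 36, 120, 27), (288, 465, 31, 127, 25), (294, 463, 31, 127, 21), (300, 461, 28, 131, 34)]
330 [(250, 478, 30, 138, 20), (256, 476, 30, 138, 17), (262, 475, 36, 130, 18), (268, 473, 44, 121, 17), (272, 475, 76, 82, 23), (277, 472, 75, 83, 23), (282, 468, 45, 120, 21), (288, 465, 31, 138, 23), (294, 464, 30, 138, 24), (300, 462, 31, 138, 20)]
350 [(250, 476, 25, 152, 13), (256, 475, 29, 148, 8), (262, 475, 45, 130, 14), (268, 478, 90, 80, 23), (272, 476, 90, 81, 26), (277, 473, 88, 83, 22), (282, 470, 89, 82, 23), (288, 466, 43, 133, 16), (294, 464, 26, 152, 20), (300, 462, 26, 152, 17)]
```

The finger surfaces end at z≈90 with the TCP reading 56, so the tips stand about 34 mm higher than the reading implies and closed just above the bar. I open, go down in small steps and re-measure. Even if the reading were right, 20 mm lower is clear of everything.

```bash
python3 -m creep '{"translation":[[0,0,0],[0,0,0],[0,0,0],[0,0,-0.7],[0,0,-1.4],[0,0,-2],[0,0,-2]],"delta_rot":[[0,0,0],[0,0,0],[0,0,0],[0,0,0],[0,0,0],[0,0,0],[0,0,0]],"hand":[4,4,4,4,4,4,4]}'
python3 - <<'E'
from h import *
im,d=get_image("wrist"); c=cal("wrist"); P=pts(d,c); s=read_state(); print(s["position"],s["gripper_width"])
x,y,z=P[...,0],P[...,1],P[...,2]
for a,b in ((430,462),(479,512)):   # each finger, both sides of bar
    q=P[(d>0)&(x>a)&(x<b)&(y>20)&(y<60)&(z>20)&(z<150)]; print(len(q),np.percentile(q,[1,5,50],axis=0).round().tolist())
for v in range(190,300,10): print(v,[(u,*P[v,u].round().astype(int).tolist()) for u in (215,225,235,245,305,315,325,335)])
E
```

```text
clock: 8.8
position: [469.9, 42.3, 35.1]
ee_rot: [-0.679, 0.734, 0.0, -0.001]
contact_force: [0.3, -0.1, -0.2]
gripper_width: 40.4
grasp_force: 0.0
[470.20920548  42.40420966  35.44956224] 40.28449224842772
9040 [[430.0, 26.0, 69.0], [431.0, 26.0, 78.0], [448.0, 32.0, 119.0]]
9028 [[480.0, 23.0, 69.0], [482.0, 23.0, 78.0], [492.0, 28.0, 119.0]]
190 [(215, 507, 13, 1), (225, 500, 14, 0), (235, 494, 14, 0), (245, 487, 15, 0), (305, 449, 18, -1), (315, 442, 18, 0), (325, 436, 19, -1), (335, 429, 19, 0)]
200 [(215, 508, 20, 0), (225, 501, 21, -1), (235, 495, 21, 1), (245, 488, 21, 1), (305, 449, 24, 1), (315, 442, 25, 0), (325, 436, 25, 1), (335, 429, 26, -1)]
210 [(215, 509, 27, 0), (225, 502, 27, 0), (235, 495, 28, 0), (245, 489, 28, -1), (305, 449, 31, 0), (315, 443, 32, 0), (325, 436, 32, 0), (335, 429, 33, -1)]
220 [(215, 510, 34, -1), (225, 503, 34, 0), (235, 496, 35, -1), (245, 465, -41, 205), (305, 450, 38, 0), (315, 443, 39, 0), (325, 436, 40, 0), (335, 430, 40, -1)]
230 [(215, 511, 41, -1), (225, 504, 42, -2), (235, 497, 42, 0), (245, 490, 43, -1), (305, 450, 45, 1), (315, 443,
[... 313 characters left out ...]
 444, 61, 0), (325, 437, 61, 1), (335, 430, 62, 0)]
260 [(215, 513, 63, 1), (225, 492, 29, 69), (235, 500, 64, 1), (245, 493, 65, 0), (305, 451, 68, 0), (315, 444, 69, -1), (325, 446, 33, 68), (335, 430, 70, 0)]
270 [(215, 496, 29, 77), (225, 491, 30, 77), (235, 501, 72, 0), (245, 494, 73, 0), (305, 451, 76, 0), (315, 451, 39, 65), (325, 448, 33, 78), (335, 430, 78, -1)]
280 [(215, 494, 29, 85), (225, 490, 30, 85), (235, 502, 81, -1), (245, 494, 80, 1), (305, 452, 85, -1), (315, 451, 43, 68), (325, 449, 32, 86), (335, 445, 33, 85)]
290 [(215, 493, 29, 93), (225, 490, 33, 88), (235, 502, 88, 0), (245, 495, 89, -1), (305, 452, 92, 0), (315, 451, 48, 68), (325, 450, 32, 94), (335, 446, 33, 93)]
```

The tips are at z≈67 with the TCP reading 35, so the offset is confirmed. I go down another 14 mm so that the pads straddle the bar, and close.

```bash
python3 -m creep '{"translation":[[0,0,-0.5],[0,0,-1],[0,0,-1.4],[0,0,-1.4],[0,0,-1.4],[0,0,-1.4],[0,0,-1.4],[0,0,-1.4]],"delta_rot":[[0,0,0],[0,0,0],[0,0,0],[0,0,0],[0,0,0],[0,0,0],[0,0,0],[0,0,0]],"hand":[4,4,4,4,0.4,0.4,0.4,0.4]}'
```

```text
clock: 9.85
position: [468.0, 42.3, 21.7]
ee_rot: [-0.679, 0.734, 0.001, -0.002]
contact_force: [-6.5, 3.0, 4.9]
gripper_width: 12.1
grasp_force: 58.3
```

The bar is gripped: 12 mm reading, as the 30 mm lock read 28. Before lifting I verify the lock's travel from the stored wrist images, relative to the lid edge.

```bash
python3 - <<'E'
from h import *
a=np.radians(-4.37); ex=np.array([np.cos(a),np.sin(a)]); ey=np.array([-np.sin(a),np.cos(a)])
def ana(nm,im,d,c):
    P=pts(d,c); H,S,V=cv2.split(cv2.cvtColor(im,cv2.COLOR_RGB2HSV)); X=P[...,:2]@ex; Y=P[...,:2]@ey; Z=P[...,2]
    red=(S>150)&((H<5)|(H>174))&(abs(Z-80)<5); edge=np.percentile(Y[red],99.7)
    org=(S>150)&(H>7)&(H<17)&(V>80)&(d>0)&(X>480)&(X<620)&(Y<350)&(Z>85)
    t=org&(Z>np.percentile(Z[org],90)-4)
    x0=np.median(X[t]); g=(S>100)&(H>45)&(H<85)&(abs(X-x0)<30)&(Z>60)&(d>0)
    print(nm,"lock-lid edge",np.percentile(Y[t],[2,50,98]).round(1)-edge.round(1),"green end",np.percentile(Y[g],[50,98])-edge if g.any() else None,
      "topz",np.median(Z[t]).round(1))
import sys
C=cal("scene"),cal("side")
for n,c in zip(("scene","side"),C):
    z=np.load(n+"0.npz"); ana(n+"0",z["im"],z["d"],c); z=np.load(n+"3.npz"); ana(n+"3",z["im"],z["d"],c)
E
```

```text
scene0 lock-lid edge [21.6 24.8 42.1] green end [106.84700645 112.07398323] topz 125.3
scene3 lock-lid edge [65.8 75.  84.9] green end [107.26339128 110.31764345] topz 126.8
side0 lock-lid edge [-1569.6 -1548.2 -1531.8] green end [104.56872815 107.95564494] topz 331.6
side3 lock-lid edge [-1538.3    75.9    84.6] green end [104.69927837 108.18281395] topz 129.5
```

The lock centre is 75 mm from the lid edge, and fully open is 75, so it is at its stop. I start the lift to 10°.

```bash
python3 -m creep '{"translation":[[0.04,0,1.07],[0.14,-0.01,2.13],[0.27,-0.02,3.2],[0.46,-0.03,4.25],[0.46,-0.03,4.25]],"delta_rot":[[0,0,0],[0,0,0],[0,0,0],[0,0,0],[0,0,0]],"hand":[0.4,0.4,0.4,0.4,0.4]}'
```

```text
clock: 10.48
position: [472.4, 42.0, 64.5]
ee_rot: [-0.679, 0.734, 0.001, -0.002]
contact_force: [-5.6, 3.9, -1.6]
gripper_width: 12.0
grasp_force: 58.6
```

```bash
python3 -m creep '{"translation":[[0.23,-0.02,1.04],[0.5,-0.04,2.07],[0.82,-0.07,3.09],[1.18,-0.1,4.1],[1.59,-0.13,5.09],[2.04,-0.16,6.06],[2.53,-0.2,7.01],[3.06,-0.24,7.93]],"delta_rot":[[0,0,0],[0,0,0],[0,0,0],[0,0,0],[0,0,0],[0,0,0],[0,0,0],[0,0,0]],"hand":[0.4,0.4,0.4,0.4,0.4,0.4,0.4,0.4]}'
```

```text
clock: 11.48
position: [500.9, 39.6, 143.2]
ee_rot: [-0.679, 0.734, 0.003, -0.004]
contact_force: [-10.5, 5.4, 2.8]
gripper_width: 12.0
grasp_force: 58.3
```

```bash
python3 -m creep '{"translation":[[0.57,-0.04,0.91],[1.18,-0.09,1.78],[1.83,-0.14,2.63],[2.51,-0.19,3.45],[3.23,-0.25,4.24],[3.99,-0.3,5],[4.77,-0.36,5.72],[5.59,-0.43,6.41]],"delta_rot":[[0,0,0],[0,0,0],[0,0,0],[0,0,0],[0,0,0],[0,0,0],[0,0,0],[0,0,0]],"hand":[0.4,0.4,0.4,0.4,0.4,0.4,0.4,0.4]}'
python3 -m creep '{"translation":[[0,0,0],[0,0,0],[0,0,0],[0,0,0]],"delta_rot":[[0,0,0],[0,0,0],[0,0,0],[0,0,0]],"hand":[0.4,0.4,0.4,0.4]}'
python3 - <<'E'
from h import *
a=np.radians(-4.37); ex=np.array([np.cos(a),np.sin(a)]); ey=np.array([-np.sin(a),np.cos(a)])
p=read_state()["position"]; D=p-np.array([468.0,42.3,21.7]); dx=D[:2]@ex
f=np.arctan2(5+D[2],245-dx)-np.arctan2(5,245); print("tcp disp",dx,D[2],"angle",np.degrees(f),"radius",np.hypot(5+D[2],245-dx))
for n in ("scene","side"):
    im,d=get_image(n); save(n+"5",im); P=pts(d,cal(n)); H,S,V=cv2.split(cv2.cvtColor(im,cv2.COLOR_RGB2HSV))
    red=(S>150)&((H<5)|(H>174))&(V>40)&(d>0)&(P[...,0]>520)&(P[...,0]<760)&(P[...,1]>-100)&(P[...,1]<190)&(P[...,2]>60)&(P[...,2]<260)
    k,l=cv2.connectedComponents(red.astype(np.uint8)); b=1+np.argmax([np.sum(l==i) for i in range(1,k)]); q=P[l==b]
    for _ in range(4):
        m=q.mean(0); nrm=np.linalg.svd(q-m,full_matrices=False)[2][2]; nrm*=np.sign(nrm[2]); q=q[abs((q-m)@nrm)<6]
    print(n,len(q),"plane tilt",np.degrees(np.arctan2(nrm[:2]@ex,nrm[2])),"lateral",nrm[:2]@ey)
E
```

```text
clock: 12.48
position: [556.4, 35.3, 211.0]
ee_rot: [-0.68, 0.734, 0.003, -0.004]
contact_force: [-17.5, 5.0, 17.0]
gripper_width: 12.0
grasp_force: 58.3
clock: 12.98
position: [556.8, 35.3, 211.2]
ee_rot: [-0.68, 0.734, 0.002, -0.003]
contact_force: [-16.9, 5.8, 16.1]
gripper_width: 12.1
grasp_force: 58.8
tcp disp 89.11647272216497 189.5323767952035 angle 50.1248147683626 radius 249.28401412479414
scene 4889 plane tilt 49.2108255693559 lateral -0.0009794442991099203
side 362 plane tilt 49.34904270024304 lateral -0.001905717341183888
```

View pics/side5.png

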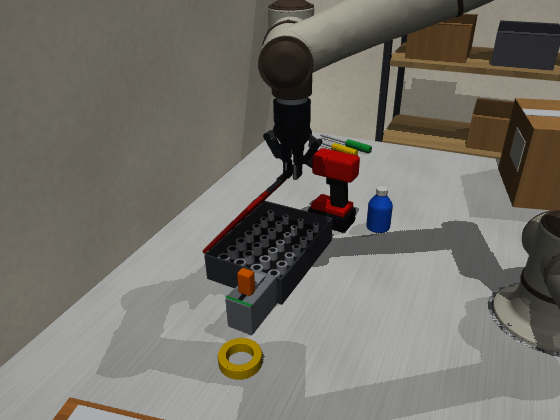

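The side view shows the lid raised and held at (285,175), the sockets exposed, the lock at (246,281) at its far end, and the driver, bottle and tape in place. The lid plane reads about 49.3° and the tool is pressing towards the hinge with about 24 N. Raising 4 mm relieves that and adds about 0.7°. I also check the plane fit's bias on the shut lid.

```bash
python3 -m creep '{"translation":[[0,0,0.2],[0,0,0.4],[0,0,0.4],[0,0,0.4],[0,0,0.4],[0,0,0.4]],"delta_rot":[[0,0,0],[0,0,0],[0,0,0],[0,0,0],[0,0,0],[0,0,0]],"hand":[0.4,0.4,0.4,0.4,0.4,0.4]}'
python3 - <<'E'
from h import *
a=np.radians(-4.37); ex=np.array([np.cos(a),np.sin(a)])
def fit(nm,im,d,c,zl):
    P=pts(d,c); H,S,V=cv2.split(cv2.cvtColor(im,cv2.COLOR_RGB2HSV))
    red=(S>150)&((H<5)|(H>174))&(V>40)&(d>0)&(P[...,0]>490)&(P[...,0]<760)&(P[...,1]>-110)&(P[...,1]<190)&(P[...,2]>60)&(P[...,2]<zl)
    k,l=cv2.connectedComponents(red.astype(np.uint8)); b=1+np.argmax([np.sum(l==i) for i in range(1,k)]); q=P[l==b]
    for _ in range(4):
        m=q.mean(0); n=np.linalg.svd(q-m,full_matrices=False)[2][2]; n*=np.sign(n[2]); q=q[abs((q-m)@n)<6]
    print(nm,len(q),np.degrees(np.arctan2(n[:2]@ex,n[2])))
for n in ("scene","side"):
    z=np.load(n+"0.npz"); fit(n+" shut",z["im"],z["d"],cal(n),95)
    for i in range(2): im,d=get_image(n); fit(n+" now",im,d,cal(n),260)
s=read_state(); print(s["position"],s["contact_force"],abs(s["joint_vel"]).max(),s["clock"])
E
```

```text
clock: 13.82
position: [558.6, 35.2, 212.8]
ee_rot: [-0.679, 0.734, 0.002, -0.002]
contact_force: [-8.0, 3.6, 5.0]
gripper_width: 12.2
grasp_force: 58.8
scene shut 3896 -0.049446084591998896
scene now 5368 49.71872978788405
scene now 5377 49.7260581743406
side shut 2605 -0.08993811954419148
side now 347 49.71806776558946
side now 349 49.70311027950601
[558.54055019  35.21447564 212.77916733] [-8.0782323   2.7540255   4.77757557] 0.0017065887704551335 14.025
```

The lid stands at 49.8° relative to shut, still and firmly gripped, the contact force is low, and the lock is at its stop. I hand in.

```bash
python3 -c "
from bench import *
print(job_done())"
```

```text
the job is handed in; nothing more can be done
None
```

The lock is at its open end stop and the lid is held still at about 49.8° by the gripped bar; the driver, bottle and tape were left untouched, and the job was handed in at about 14 s.

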